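# Open the night-light's battery door

## Robot

A 6-joint arm with a two-finger parallel gripper is mounted at the origin on the work surface. World frame = base frame: x ahead of the robot, y to its left, z up, the work surface at z = 0. Lengths are in m, angles in rad, forces in N, time in s.
With the tool pointing down it reaches from about 0.275 to 0.825 m from the base axis. Payload 4.9 kg.
Tool frame: the origin (TCP) lies midway between the tips of the shut fingers; the grasp point (between the pads) lies 19 mm behind it (bot.grip_depth is the distance from the TCP to the grasp point, in m); y points along the fingers, x is the direction in which the jaws open and shut, and the axes are right-handed (so a half turn about y gives the same grasp; the last joint's range is limited). The gripper opens to 85 mm and grips with 20 to 120 N. Pads are 22 mm wide; open, the fingers measure 114 mm over their backs; the gripper's body (76 mm by 85 mm) begins 54 mm behind the grasp point. The pads swing forward as they close: fully open they stand 13 mm farther back than shut.
Start: joints at [-1.463, 0.326, -0.193, 1.052, 0, 1.437], TCP at [0.132, -0.534, 0.231] pointing down, gripper open.
Joint ranges: [-2.65, 2.65], [-0.97, 1.79], [-1.3, 1.35], [-1.93, 2.1], [-1.47, 1.37], [-3.14, 3.14]. Speed limits (rad/s): [2.57, 2.57, 3.14, 3.14, 3.14, 3.14].

## Interface

Orientations are given as a unit quaternion [w, x, y, z].
In Python, from cell import bot gives the robot as it stands. Calls block until the motion is done:
- bot.move_pose(position, orientation): joint-space move of the TCP to a pose.
- bot.move_linear(position, speed=0.15, rotation=None, until_force=None): straight line of the TCP; rotation=None keeps the orientation; speed is the mean speed in m/s. With until_force (N) it stops when the force on the tool has changed by that much, and returns True; else False.
- bot.goto_joints(angles): joint-space move.
- bot.set_gripper(opening, grasp_force=None): opening from 0.0 (shut) to 1.0 (fully open); grasp_force is the grip in N (None keeps the last); returns when the fingers have stopped.
- bot.wait(seconds).
- bot.solve_ik(position, orientation): joint angles nearest the present ones, or None.
- bot.camera(name): name is "side" or "top" or "wrist"; returns the picture (480x640x3 uint8, red, green, blue); there is no depth.
- bot.calibration(name): a dict with "mtx" (3x3 intrinsics, pixels), "extrinsics" (4x4, takes a point from world to camera coordinates); the wrist camera has in their place "hand_eye" (4x4, takes a point from camera to tool coordinates, whose origin is the TCP and whose axes are the tool frame's). Camera axes: x right, y down, z forward; pixel columns grow to the right and rows downward; lengths in m; the calibration is good to about 2 mm. A picture is of the moment at which its call begins: read the wrist's pose just before it. calibration takes no time and is no camera call.
A pose or a line that the arm cannot do raises bot.PlanningError and nothing moves.
- bot.close_job(): hands the job in, once; it reports no verdict.
Trained networks look in the newest picture that a camera, given by its name, has taken for a name from the list of things; names that differ only in an ending like _2 or _b are one class to them, and where a whole thing is asked for, a point or a joint stands for the part that bears it (a point fixed in the world has none). Each returns a list of dicts, best first, with "confidence" (0 to 1); they miss things now and then, are a little off and sometimes report something else, mostly with a low value. They report only what shows in the picture. A call takes as long as a camera call. They do not tell look-alikes from the thing itself.
- bot.search_frame(camera, thing): "bbox" ([left, top, width, height] in pixels, round what is visible of it).
Readings, each from a call of its own:
- bot.read_clock(): time.
- bot.read_joint_positions(): joint angles.
- bot.read_joint_vel(): joint speeds.
- bot.read_joint_efforts(): joint torques, N m.
- bot.read_position(): TCP position.
- bot.read_tool_rot(): TCP orientation.
- bot.read_ft_force(): force on the tool from outside, world axes, zero at the start.
- bot.read_moment(): the same for the moment, N m.
- bot.read_gripper_width(): opening from 0.0 (shut) to 1.0 (fully open).
Only numpy, scipy, OpenCV 4.12 (cv2) and the standard library are available. Lean on these libraries where they do the work, as an engineer would, in place of code of your own. Each camera call takes 0.05 s, during which the arm holds its last target. There are 200 camera calls.

## Task

The round night-light lies face down on the dresser and needs new batteries: press the release tab of its battery door inward and swing the door up on its hinge until it stands open by at least 50 degrees, then let go so that it stays open by itself. The oblong sound machine has the same kind of door: leave that one shut.

Things in the scene. Friction and masses are not known exactly. Their poses are not given: they have to be found in the camera images.
- night_light: Round white night-light, 164 mm across, face down, fixed in place. Origin: centre of its underside; z up. Its back is 36 mm up; centred on it a frame 84 (x) by 74 mm (y), rim 56 mm up, holds the grey door. On the door stand two white grips, 16 mm long in x about x = -24, 6 thick, 24 high (tops 80 mm up): a fixed rib at y -20 to -14, the ridged release tab at y +14 to +20 (40 over both).
- light_tab (a joint): Travel of the night-light's release tab, m: 0 = out (latched); grows as it is pressed along the light's -y towards the rib, to 0.012 fully in, where tab and rib are 28 mm over both, middle at y = -6 mm. Hook frees the door from about 0.004. Spring 2 N at first, 5 N fully in; returns when let go, so pinch tab and rib together while lifting. A dark slot in the door runs from the tab towards the rib.
- light_door (a joint): Angle of the night-light's door, rad: 0 = shut, flush, latched unless the tab is in; grows as the free edge with the grips rises and swings over to the hinge side; stop at 1.6. Door 66 mm (x = -34 to +32) by 60 mm (y), 4 thick, top 56 mm up when shut; hinge line along y at x = +34, 54 mm up; free edge at x = -34. Hinge friction (1 to 2 N at the grips) keeps it where it is left.
- machine_door (a joint): Angle of the battery door of the other device, rad: 0 = shut. That is the white oblong sound machine, 125 x 180 mm and 36 mm thick, also lying face down, with the same frame, door, rib and tab. To be left shut.
There are look-alikes about, which are no part of the job. What is shaped like the night_light but orange is not meant. What is shaped like the part that bears machine_door but red is not meant.

How it is judged:
On the way, in this order (a step that is already met when the one before it is completed fails the run):
1. the night-light's release tab is pressed in by more than 3 mm while its door is still shut (value of joint light_tab above 0.003 m and value of joint light_door below 0.15 rad), for 0.05 s.
2. the night-light's door is swung up past 30 degrees (value of joint light_door above 0.52 rad), for 0.1 s.
At the end, for the whole second after the job is handed in: The night-light's battery door stands open by 0.85 rad (49 degrees) or more and at rest, its release tab let go (within 3 mm of out), and the sound machine's door is shut (under 0.1 rad) (value of joint light_door above 0.85 rad and velocity of joint light_door between -0.05 and 0.05 rad/s and value of joint light_tab below 0.003 m and value of joint machine_door below 0.1 rad); the robot touches nothing.
It fails at once if the sound machine's battery door is opened (value of joint machine_door above 0.1 rad).
It also fails if it takes over 35 s, if anything falls off the work surface, if the arm or the gripper's body presses on something with over 40 N, if the wrist force passes 120 N, or if a joint passes its speed limit or range.

## Working session

There is one attempt and no reset: what is moved stays moved. The work goes in short steps, each a Python script; the robot and the scene stay as the last script left them, time stands still between calls to the robot, and variables do not carry over. Pictures are saved under pics/ and viewed, about 8 in all and at most 12, crops included, and the job is handed in when it is done.

```bash
mkdir -p pics; python3 - <<'E'
from cell import bot
import cv2
for c in("top","side"):
    im=bot.camera(c); cv2.imwrite(f"pics/{c}0.png",im[:,:,::-1])
    for t in("night_light","light_tab","machine_door"): print(c,t,[(d["bbox"],round(d["confidence"],2)) for d in bot.search_frame(c,t)])
    k=bot.calibration(c); print(k["mtx"].tolist(),k["extrinsics"].round(4).tolist())
print(bot.calibration("wrist"),bot.read_clock(),bot.read_tool_rot())
E
```

```text
top night_light [([318.4, 250.3, 83.0, 79.5], 0.98), ([384.1, 143.8, 80.1, 74.5], 0.62)]
top light_tab []
top machine_door [([132.8, 312.7, 38.1, 39.6], 0.68), ([168.6, 191.0, 36.4, 42.2], 0.6)]
[[571.8576265812738, 0.0, 307.4693431151294], [0.0, 571.8576265812738, 229.25546705139115], [0.0, 0.0, 1.0]] [[0.0012, -0.9999, 0.0125, -0.034], [-0.9965, -0.0022, -0.0836, 0.4586], [0.0836, -0.0123, -0.9964, 1.1907], [0.0, 0.0, 0.0, 1.0]]
side night_light [([298.0, 166.9, 61.9, 38.8], 0.81), ([343.0, 220.8, 77.9, 50.5], 0.77)]
side light_tab []
side machine_door [([283.6, 365.3, 45.0, 37.6], 0.73)]
[[573.3860441015335, 0.0, 313.530312117381], [0.0, 573.3860441015335, 242.96680435012556], [0.0, 0.0, 1.0]] [[-0.8227, -0.5685, -0.0041, 0.347], [-0.3556, 0.5203, -0.7764, 0.2167], [0.4435, -0.6373, -0.6302, 1.0433], [0.0, 0.0, 0.0, 1.0]]
{'mtx': array([[335.57537768,   0.        , 321.68136495],
       [  0.        , 335.57537768, 227.40350886],
       [  0.        ,   0.        ,   1.        ]]), 'hand_eye': array([[ 9.99998241e-01, -1.83535612e-03,  3.85721862e-04,
        -2.14608791e-04],
       [-9.23792648e-04, -3.03051965e-01,  9.52973585e-01,
        -1.43380180e-01],
       [-1.63215213e-03, -9.52972265e-01, -3.03053128e-01,
         7.87079725e-02],
       [ 0.00000000e+00,  0.00000000e+00,  0.00000000e+00,
         1.00000000e+00]])} 0.4 [ 0.5566999  -0.55661707  0.43608938 -0.43599164]
```

View pics/top0.png

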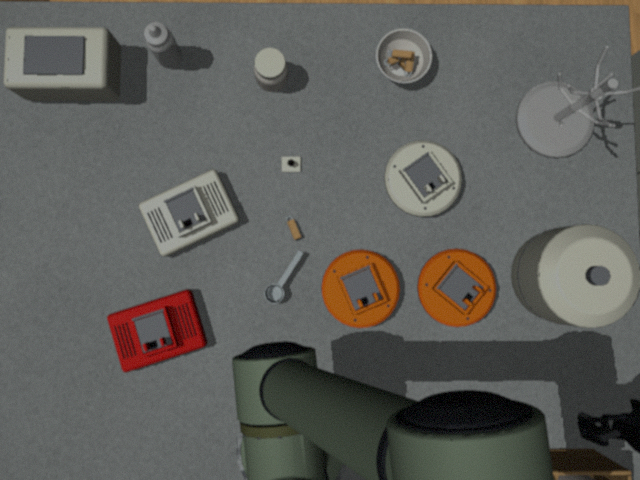

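```bash
python3 - <<'E'
import cv2
im=cv2.imread("pics/top0.png")
cv2.imwrite("pics/crop1.png",cv2.resize(im[135:223,378:470],None,fx=6,fy=6,interpolation=cv2.INTER_CUBIC))
E
cat > h.py <<'E'
from cell import bot
import numpy as np, cv2
from scipy.spatial.transform import Rotation as R
def ray(cam,u,v,z,pose=None):
    "world point at height z seen at pixel; pose=(p,q) of TCP for wrist"
    k=bot.calibration(cam); d=np.linalg.solve(k["mtx"],[u,v,1.])
    if cam=="wrist":
        T=np.eye(4);T[:3,:3]=R.from_quat(pose[1],scalar_first=True).as_matrix();T[:3,3]=pose[0]
        E=T@k["hand_eye"]
    else: E=np.linalg.inv(k["extrinsics"])
    d=E[:3,:3]@d;o=E[:3,3]
    return o+d*(z-o[2])/d[2]
def tool_down(jaw,app=(0,0,-1)):
    "quat with tool x along jaw, tool y along approach"
    x=np.array(jaw,float);y=np.array(app,float);x/=np.linalg.norm(x);y/=np.linalg.norm(y)
    return R.from_matrix(np.c_[x,y,np.cross(x,y)]).as_quat(scalar_first=True)
E
python3 - <<'E'
from h import *
print(R.from_quat(bot.read_tool_rot(),scalar_first=True).as_matrix().round(3))
print(ray("top",424,179,.036))
E
```

```text
[[ 0.239 -0.     0.971]
 [-0.971  0.     0.239]
 [-0.    -1.     0.   ]]
[ 0.56408603 -0.27859366  0.036     ]
```

View pics/crop1.png

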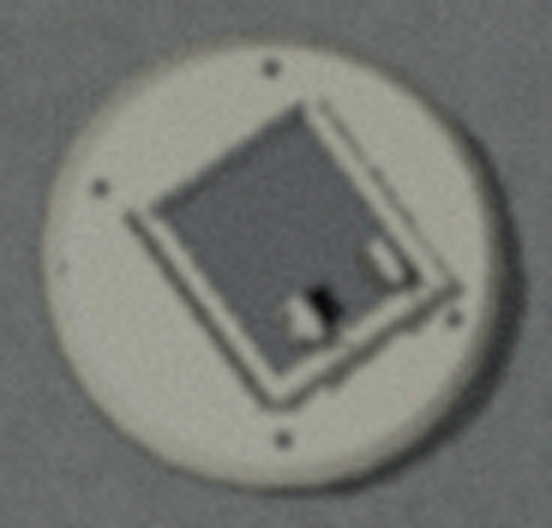

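The candidates for the night-light are white at (424,179) and orange at (361,288) and (457,287). The white one is meant. In the crop the tab (with its slot) is the left grip, the rib is the right one, and the hinge is at the upper left. I'm checking the height of the big cylinder before travelling.

View pics/side0.png

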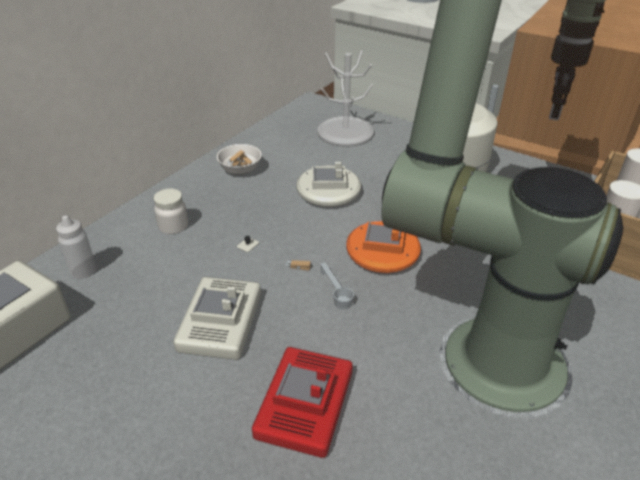

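```bash
python3 - <<'E'
from h import *
P=lambda u,v,z:ray("top",378+u/6,135+v/6,z)
# disc limb, frame corners (inner door corners) in crop
c=P(268,262,.03); print("c",c)
pts={k:P(*p,.056)[:2] for k,p in dict(hl=(158,212),hr=(303,108),fr=(420,282),fl=(280,375)).items()}
print(pts); ctr=sum(pts.values())/4
vx=(pts['hl']+pts['hr']-pts['fr']-pts['fl'])/2; vy=(pts['hl']+pts['fl']-pts['hr']-pts['fr'])/2
print(ctr,np.linalg.norm(vx),np.linalg.norm(vy),np.degrees(np.arctan2(vx[1],vx[0])),np.degrees(np.arctan2(-vy[0],vy[1])))
print("cyl",ray("top",580,275,0),ray("top",595,275,.2))
yaw=np.arctan2(vx[1],vx[0]);ex=np.array([np.cos(yaw),np.sin(yaw),0]);ey=np.array([-ex[1],ex[0],0]);C=np.r_[ctr,0]
hinge=C+.034*ex+[0,0,.054]
for s in(1,-1):
  for frac in (1,.6):
    for th in range(0,80,10):
        t=np.radians(th);u=-np.cos(t)*ex+np.array([0,0,np.sin(t)]);n=np.sin(t)*ex+np.array([0,0,np.cos(t)])
        a=t*frac;app=-(np.sin(a)*ex+np.array([0,0,np.cos(a)]))
        p=hinge+.058*u+n*.006-.006*ey
        q=bot.solve_ik(p,tool_down(s*ey,app)); print(s,frac,th,p.round(3),None if q is None else np.round(q,2))
E
```

```text
c [ 0.56583321 -0.27708562  0.03      ]
{'hl': array([ 0.57864931, -0.23360439]), 'hr': array([ 0.61533714, -0.28447494]), 'fr': array([ 0.55449038, -0.32399322]), 'fl': array([ 0.52195666, -0.27498414])}
[ 0.56760838 -0.27926417] 0.07134423877115538 0.06076093026212171 34.53819811820523 34.72388468396657
cyl [ 0.36292353 -0.61922376  0.        ] [ 0.36206067 -0.54828204  0.2       ]
1 1 0 [ 0.551 -0.298  0.06 ] [-0.61  0.62 -0.19  0.76  0.   -1.22]
1 1 10 [ 0.553 -0.297  0.07 ] [-0.53  0.67 -0.08  0.9  -0.16 -1.13]
1 1 20 [ 0.556 -0.295  0.079] [-0.46  0.75  0.05  1.06 -0.3  -1.04]
1 1 30 [ 0.56  -0.292  0.088] [-0.39  0.85  0.21  1.24 -0.43 -0.93]
1 1 40 [ 0.566 -0.288  0.096] [-0.34  0.97  0.4   1.45 -0.55 -0.81]
1 1 50 [ 0.572 -0.283  0.102] [-0.29  1.13  0.62  1.71 -0.64 -0.67]
1 1 60 [ 0.579 -0.278  0.107] [-0.25  1.32  0.92  2.02 -0.71 -0.52]
1 1 70 [ 0.587 -0.273  0.111] None
1 0.6 0 [ 0.551 -0.298  0.06 ] [-0.61  0.62 -0.19  0.76  0.   -1.22]
1 0.6 10 [ 0.553 -0.297  0.07 ] [-0.56  0.64 -0.12  0.85 -0.1  -1.16]
1 0.6 20 [ 0.556 -0.295  0.079] [-0.51  0.68 -0.04  0.95 -0.19 -
[... 740 characters left out ...]
.13  0.62  1.71 -0.64  2.47]
-1 1 60 [ 0.579 -0.278  0.107] [-0.25  1.32  0.92  2.02 -0.71  2.62]
-1 1 70 [ 0.587 -0.273  0.111] None
-1 0.6 0 [ 0.551 -0.298  0.06 ] [-0.61  0.62 -0.19  0.76  0.    1.93]
-1 0.6 10 [ 0.553 -0.297  0.07 ] [-0.56  0.64 -0.12  0.85 -0.1   1.98]
-1 0.6 20 [ 0.556 -0.295  0.079] [-0.51  0.68 -0.04  0.95 -0.19  2.03]
-1 0.6 30 [ 0.56  -0.292  0.088] [-0.47  0.72  0.05  1.05 -0.27  2.09]
-1 0.6 40 [ 0.566 -0.288  0.096] [-0.42  0.78  0.15  1.17 -0.35  2.16]
-1 0.6 50 [ 0.572 -0.283  0.102] [-0.38  0.85  0.26  1.29 -0.43  2.23]
-1 0.6 60 [ 0.579 -0.278  0.107] [-0.34  0.94  0.39  1.43 -0.49  2.3 ]
-1 0.6 70 [ 0.587 -0.273  0.111] [-0.3   1.03  0.54  1.59 -0.55  2.38]
```

Side view: the white night-light is at (330,180). The cylinder behind the arm is tall, so I'll travel high over it. Pose estimate: centre (0.567,-0.279), yaw 34.6°. The door opening measures 71×61 mm, which fits the given sizes. Next I look from close by.

```bash
python3 - <<'E'
from h import *
yaw=np.radians(34.6);ex=np.array([np.cos(yaw),np.sin(yaw),0]);ey=np.array([-ex[1],ex[0],0]);C=np.array([.567,-.279,0])
p=bot.read_position(); bot.move_linear([p[0],p[1],.38],speed=.25)
q=tool_down(ey); g=C-.024*ex
bot.move_pose(g+[0,0,.36],q)
bot.move_linear(g+[0,0,.19],speed=.2)
pose=(bot.read_position(),bot.read_tool_rot()); im=bot.camera("wrist")
np.savez("w1.npz",p=pose[0],q=pose[1])
cv2.imwrite("pics/w1.png",im[:,:,::-1]); print(pose,bot.read_clock())
# predicted pixels of door corners / grips
k=bot.calibration("wrist");T=np.eye(4);T[:3,:3]=R.from_quat(pose[1],scalar_first=True).as_matrix();T[:3,3]=pose[0]
W=np.linalg.inv(T@k["hand_eye"])
for x,y,z in[(-34,30,56),(-34,-30,56),(32,30,56),(32,-30,56),(-24,20,80),(-24,-20,80)]:
    v=k["mtx"]@(W[:3]@np.r_[C+x/1e3*ex+y/1e3*ey+[0,0,z/1e3],1]); print((x,y,z),(v[:2]/v[2]).round(1))
E
```

```text
(array([ 0.54784949, -0.29327592,  0.19129889]), array([ 0.32805994, -0.32952025, -0.62591585,  0.62611695])) 4.45
(-34, 30, 56) [358.9 202.4]
(-34, -30, 56) [288.4 202.5]
(32, 30, 56) [356.6 273.1]
(32, -30, 56) [290.7 273.2]
(-24, 20, 80) [349.  221.7]
(-24, -20, 80) [298.5 221.8]
```

View pics/w1.png

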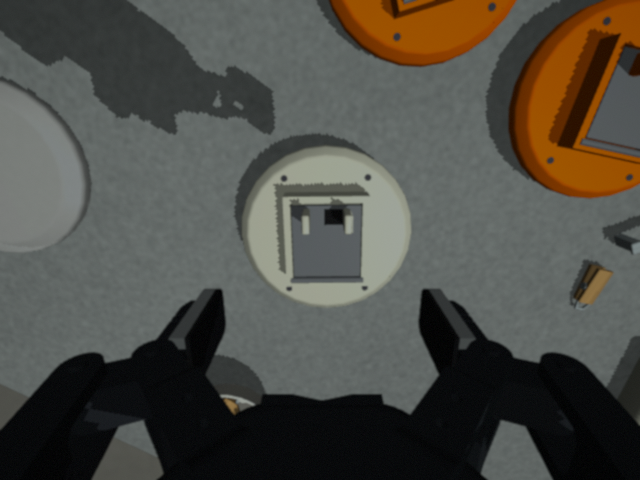

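```bash
python3 - <<'E'
import cv2
im=cv2.imread("pics/w1.png")
cv2.imwrite("pics/w1c.png",cv2.resize(im[180:300,260:390],None,fx=5,fy=5,interpolation=cv2.INTER_CUBIC))
E
```

```text
(no output)
```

View pics/w1c.png

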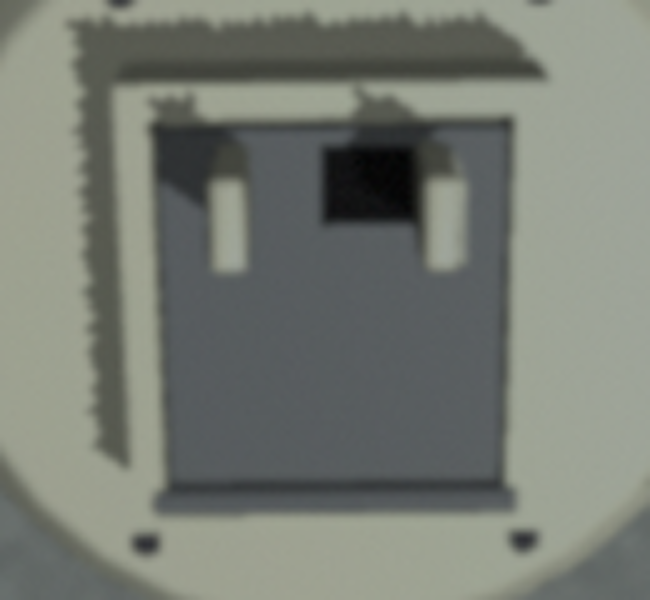

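```bash
python3 - <<'E'
from h import *
d=np.load("w1.npz");pose=(d["p"],d["q"])
yaw=np.radians(34.6);ex=np.array([np.cos(yaw),np.sin(yaw),0]);ey=np.array([-ex[1],ex[0],0]);C=np.array([.567,-.279,0])
for n,u,v,z in[("f-",152,123,.056),("f+",512,120,.056),("h-",168,487,.056),("h+",503,483,.056),("rib out",212,225,.08),("rib in",246,225,.08),("tab in",427,225,.08),("tab out",467,225,.08),("grip f",230,180,.08),("grip h",230,271,.08)]:
    w=ray("wrist",260+u/5,180+v/5,z,pose)-C; print(n,round(w@ex*1e3,1),round(w@ey*1e3,1))
E
```

```text
f- -32.1 -28.4
f+ -32.6 33.0
h- 36.2 -27.5
h+ 35.5 33.7
rib out -21.3 -17.0
rib in -21.3 -11.6
tab in -21.3 17.2
tab out -21.3 23.5
grip f -28.8 -14.0
grip h -13.6 -14.2
```

The wrist camera puts the light about +2.8 mm in both its x and y relative to the top camera estimate, and both agree on the yaw. I take +2 mm in each. Next I descend, pinch gently and check the sideways force.

```bash
cat >> h.py <<'E'
yaw=np.radians(34.6);ex=np.array([np.cos(yaw),np.sin(yaw),0]);ey=np.array([-ex[1],ex[0],0]);ez=np.array([0,0,1.])
C=np.array([.567,-.279,0])+.002*ex+.002*ey
H=C+.034*ex+.054*ez
def arc(p0,th,tilt):
    "tool pose after the door has turned by th (deg) from p0 at shut, tool tilted by tilt"
    g0=p0-H; rot=lambda a:R.from_rotvec(ey*np.radians(a))
    # keep the grasp point on the door, 19 mm behind the TCP
    gp=H+rot(th).apply(g0+.019*ez); app=rot(tilt).apply(-ez)
    return gp+.019*app, tool_down(ey,app)
E
python3 - <<'E'
from h import *
P0=C-.024*ex-.005*ey+.058*ez
for th,ti in[(30,30),(55,55),(63,55),(66,52)]:
    p,q=arc(P0,th,ti);app=R.from_quat(q,scalar_first=True).as_matrix()[:,1]
    print(th,p.round(3),[None if (s:=bot.solve_ik(p-r*app,q)) is None else s.round(2) for r in(0,.03,.06)])
bot.set_gripper(.85,25)
bot.move_linear(P0+.07*ez,speed=.15)
bot.move_linear(P0,speed=.08,until_force=8)
print(bot.read_position()-P0,bot.read_ft_force())
for w in(.6,.5,.42,.38):
    bot.set_gripper(w,25); f=np.array(bot.read_ft_force()); print(w,bot.read_gripper_width(),f@ex,f@ey,f[2])
p=bot.read_position();pose=(p,bot.read_tool_rot()); cv2.imwrite("pics/w2.png",bot.camera("wrist")[120:420,160:500,::-1].repeat(2,0).repeat(2,1)); print(p-P0,bot.read_clock())
E
```

```text
30 [ 0.559 -0.288  0.086] [array([-0.39,  0.84,  0.2 ,  1.23, -0.43, -0.93]), array([-0.37,  0.84,  0.27,  1.31, -0.43, -0.91]), array([-0.36,  0.84,  0.34,  1.38, -0.42, -0.89])]
55 [ 0.574 -0.278  0.104] [array([-0.27,  1.21,  0.74,  1.84, -0.68, -0.6 ]), array([-0.24,  1.26,  0.89,  1.96, -0.66, -0.58]), None]
63 [ 0.581 -0.273  0.105] [array([-0.26,  1.23,  0.78,  1.87, -0.67, -0.59]), array([-0.24,  1.29,  0.95,  2.  , -0.66, -0.57]), None]
66 [ 0.584 -0.271  0.105] [array([-0.26,  1.19,  0.73,  1.8 , -0.65, -0.63]), array([-0.24,  1.23,  0.88,  1.92, -0.63, -0.61]), array([-0.22,  1.31,  1.1 ,  2.07, -0.62, -0.59])]
[ 0.00044556 -0.00029554  0.0005442 ] [ 0.41418042 -0.21822619 -0.33483397]
0.6 0.5943483896813246 -0.14151576384169218 1.245633413264278 -0.0755133889398279
0.5 0.4989480058927091 -0.27502653008813427 2.3930754183675673 2.5120139502620558
0.42 0.41993819271251215 0.449268185286424 4.465321572363462 2.838070220526639
0.38 0.3834052485464604 0.20566764124068926 4.049993807093354 2.370087186131953
[-1.24985970e-04  2.44457665e-04 -3.96971090e-05] 7.4333
```

View pics/w2.png

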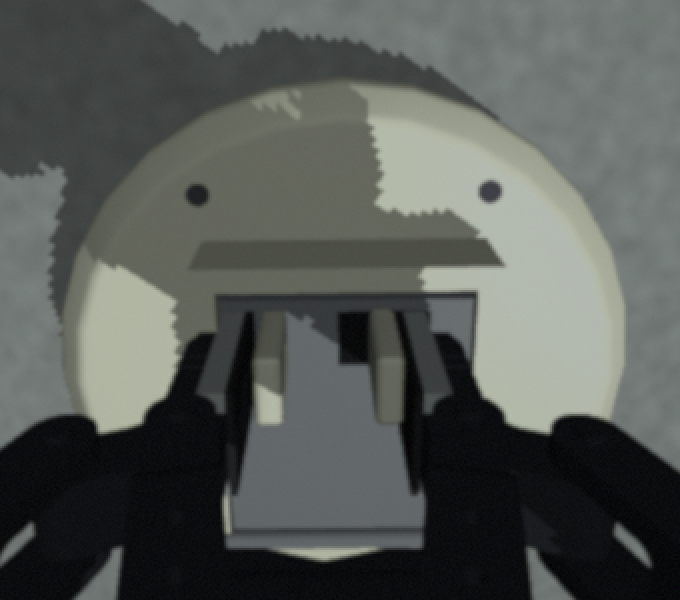

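Wrist view: both pads straddle the grips, with the tab partly pressed towards the slot (around (390,360)). The +4 N along y fits the spring pressed by about 8 mm. I'll finish the pinch and swing the door up.

```bash
python3 - <<'E'
from h import *
P0=C-.024*ex-.005*ey+.058*ez
bot.set_gripper(.30,30); f=np.array(bot.read_ft_force()); print(bot.read_gripper_width(),f@ex,f@ey,f[2])
bot.wait(.1)
for th in list(range(7,50,7))+[54,60,66]:
    p,q=arc(P0,th,min(th,52)); bot.move_linear(p,speed=.05,rotation=q)
    f=np.array(bot.read_ft_force()); print(th,round(bot.read_gripper_width(),3),(f@ex).round(1),(f@ey).round(1),f[2].round(1))
    if np.linalg.norm(f)>40: print("stop");break
im=bot.camera("wrist");cv2.imwrite("pics/w3.png",im[:,:,::-1])
im=bot.camera("side");cv2.imwrite("pics/s3.png",cv2.resize(im[130:230,270:420],None,fx=5,fy=5)[:,:,::-1]); print(bot.read_clock())
E
```

```text
0.30745507144852824 -0.7906231088207502 0.0745317521761959 4.229879951696983
7 0.304 -3.2 -1.0 3.2
14 0.305 -3.8 -1.8 3.8
21 0.305 -3.3 -1.6 4.1
28 0.302 -2.6 -2.0 5.3
35 0.304 -2.2 -1.2 5.9
42 0.309 -3.2 -2.0 4.9
49 0.301 -3.1 -2.6 4.3
54 0.301 -4.8 -1.2 6.3
60 0.303 -3.7 -1.2 4.3
66 0.3 -3.8 -1.7 5.4
10.7333
```

View pics/s3.png

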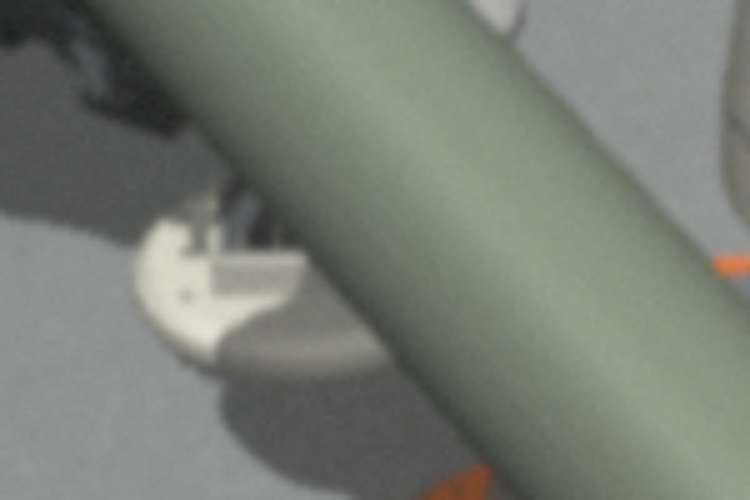

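View pics/w3.png

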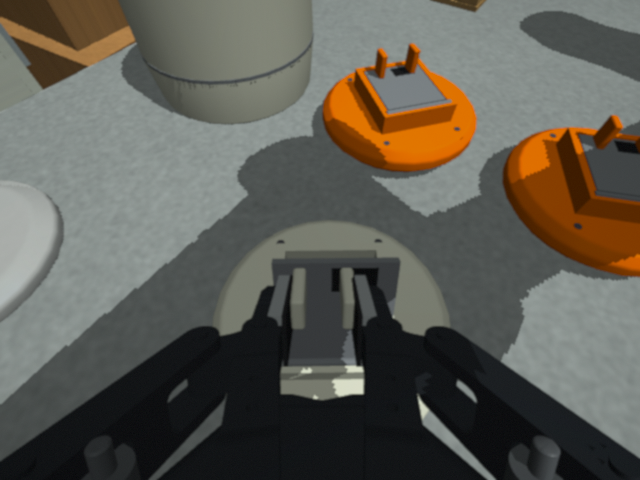

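Side view: the arm hides the door. Wrist view: the door stands up with both grips between the pads, grips at (298,300) and (347,300). I'll let go and back off.

```bash
python3 - <<'E'
from h import *
bot.set_gripper(.75); bot.wait(.2)
p=np.array(bot.read_position());q=bot.read_tool_rot();app=R.from_quat(q,scalar_first=True).as_matrix()[:,1]
print(bot.read_ft_force())
bot.move_linear(p-.045*app,speed=.08)
up=p-.045*app+.16*ez
try: bot.move_linear(up,speed=.2,rotation=tool_down(ey,[-.2*ex[0],-.2*ex[1],-1]))
except bot.PlanningError as e: print(e); bot.move_linear(p-.045*app+.1*ez,speed=.15)
print(bot.read_position(),bot.read_ft_force(),bot.read_clock())
try: bot.move_linear(np.array([.42,-.21,.33]),speed=.25)
except bot.PlanningError as e: print(e)
a=bot.camera("top")[130:230,370:480];b=bot.camera("side")[130:230,270:420]
r=lambda x,f:cv2.resize(x,None,fx=f,fy=f,interpolation=cv2.INTER_CUBIC)[:,:,::-1]
A,B=r(a,3.6),r(b,2.6); h=max(A.shape[0],B.shape[0]);pad=lambda x:cv2.copyMakeBorder(np.ascontiguousarray(x),0,h-x.shape[0],0,0,cv2.BORDER_CONSTANT)
cv2.imwrite("pics/f.png",np.hstack([pad(A),pad(B)])); print(bot.read_clock())
E
```

```text
[0.30972845 0.26890246 0.82223243]
[ 0.61268236 -0.25035199  0.29066612] [0.34276026 0.67100465 0.40379653] 13.1667
14.225
```

View pics/f.png

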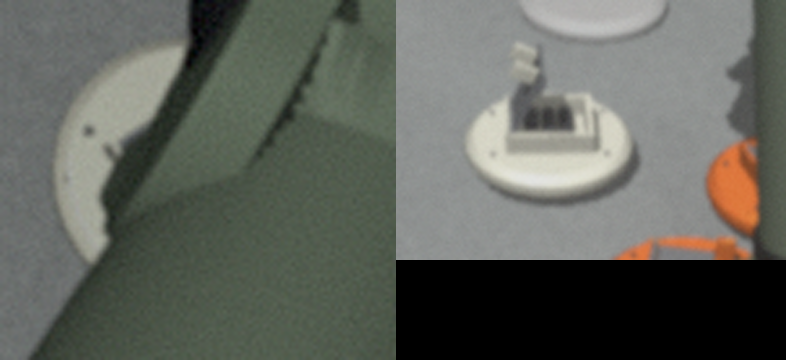

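The door stands open in the side view, batteries visible. A quick angle check: project the grip tips at several angles and compare.

```bash
python3 - <<'E'
from h import *
k=bot.calibration("side")
for th in(45,50,55,60,66,72,80):
    o=[]
    for y in(-.017,.017):
        w=H+ey*y+R.from_rotvec(ey*np.radians(th)).apply(-.058*ex+.026*ez)
        v=k["mtx"]@(k["extrinsics"][:3]@np.r_[w,1]);v=v[:2]/v[2]; o.append(((v-[270,130])*2.6+[396,0]).round())
    print(th,o)
E
```

```text
45 [array([536.,  54.]), array([536.,  72.])]
50 [array([530.,  52.]), array([531.,  70.])]
55 [array([525.,  51.]), array([525.,  69.])]
60 [array([519.,  50.]), array([519.,  69.])]
66 [array([512.,  50.]), array([512.,  68.])]
72 [array([505.,  50.]), array([505.,  69.])]
80 [array([496.,  52.]), array([495.,  70.])]
```

```bash
python3 - <<'E'
from h import *
im=np.ascontiguousarray(bot.camera("side")[140:200,295:370,::-1]);im=cv2.resize(im,None,fx=10,fy=10,interpolation=cv2.INTER_CUBIC)
k=bot.calibration("side")
for th,c in((50,(0,0,255)),(66,(0,255,0))):
  for y in(-.017,.017):
    for a in(.002,.026):
        w=H+ey*y+R.from_rotvec(ey*np.radians(th)).apply(-.058*ex+a*ez)
        v=k["mtx"]@(k["extrinsics"][:3]@np.r_[w,1]);v=(v[:2]/v[2]-[295,140])*10
        cv2.circle(im,tuple(int(i) for i in v),5,c,2 if a>.01 else -1)
cv2.imwrite("pics/g.png",im)
E
```

```text
(no output)
```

View pics/g.png

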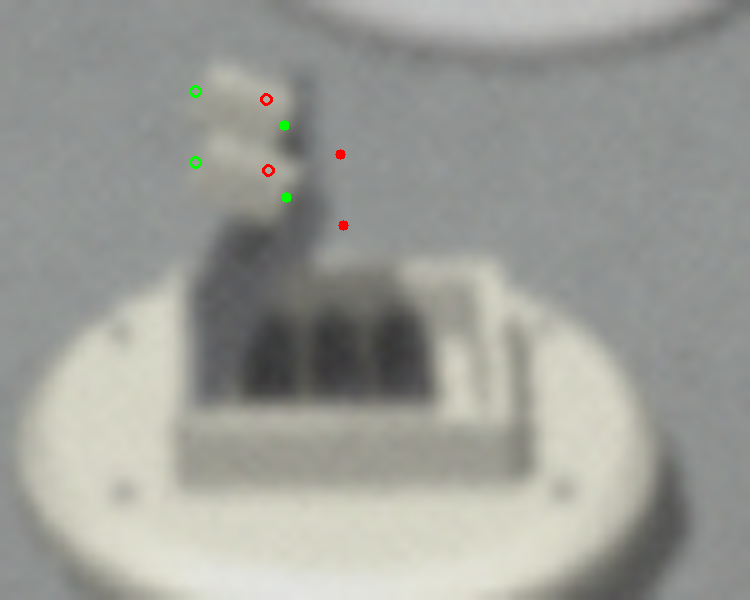

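The grips, ends at about (200,95) and (290,120), match the 66° prediction (green) and not the 50° one (red). The gripper is clear, so I hand the job in.

```bash
python3 -c "
from cell import bot
print(bot.read_ft_force(),bot.read_joint_vel().__repr__()[:90],bot.read_clock()); bot.close_job()"
```

```text
[-0.42691713  0.06675266  0.09550772] array([-0.0014085 , -0.0063122 , -0.00403566,  0.00131732, -0.00032963,
       -0.00144525 14.275
the job is handed in; nothing more can be done
```

The night-light's battery door is open at about 65° and stays up by itself. I pinched the release tab against the rib of the white night-light, swung the door up on its hinge, let go and backed off. The job was handed in at about 14.3 s.

- **Door angle:** in the last side picture the grips match the prediction for 66° and clearly not the one for 50°.
- **Tab:** I did not read the tab's travel directly. The gripper opened fully clear of both grips, so its spring should have returned it.
- **Robot clear:** the wrist force was about 0.4 N and the arm was at rest away from everything at hand-in.
- **Sound machine:** the robot never went near it.
- **Disagreement:** the top and wrist cameras differed by about 3 mm on where the night-light lies. I aimed in between, and the pinch worked. The gripper closed to about 26 mm where 28 mm was expected over tab and rib, which I put down to pad give or calibration. This caused no trouble.

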